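# Hang a second clipboard on the sprung hook

### The job

Take the clipboard with the orange head out of the desk sorter and hang it, paper side outwards, on the hook in front of the blue-headed clipboard that already hangs there. Push both back along the hook until you feel the blue one come up against the sprung buffer, press there gently (about 5 N, at most 10) for half a second, then let go, so that both hang straight and close together, clear of the upturned tip. Do not knock the blue clipboard off, never force the clipboard against the hook, and leave the green clipboard, the mug and the flask as they are.

Things in the scene. Friction and masses are not known exactly. Their poses are not given: they have to be found in the camera images.
- hook: fixed hook stand; origin on the table under the front of its white post (22 x 16 mm, 272 high, behind the origin, base plate 150 x 200 x 10). A level round steel prong, 8 mm thick, runs from the post along the stand's own +y, its centre line 235 mm above the table; z up. A hanging clipboard slides on it with about 1 N and can be pushed along by the next one
- prong_root (a point): point on the prong's centre line above the hook's origin, axes as the hook's. On the prong sits a black rubber buffer disc, 40 mm across, on a spring; its face is 22 to 48 mm outwards (+y) of this point, set differently each time and not reported. It gives along the prong at 2 N/mm from zero and bottoms hard after 9 mm
- prong_tip (a point): point on the prong's centre line at its free end, 116 mm from prong_root, axes as the hook's. Here the prong turns straight up: this upturned tip is 8 mm thick and ends 14 mm above the prong's centre line
- sorter: fixed grey and clear desk sorter 250 x 80 mm, 88 high; origin under its centre, x along its length. Two upright slots end to end at x = -58 and +58 mm, 7 mm wide (in y), 110 long, floor 8 mm above the table. The orange and the green clipboard stand in them, in either order, papers facing the sorter's +y; they lean by up to 0.06 rad
- board_new_grip (a point): centre of the tab of the clipboard to hang: brown board 105 x 150 x 4 mm with a paper on its front, orange plastic head 36 wide, 20 thick, at 130 to 210 mm above the lower edge; 0.13 to 0.25 kg. The tab, 29 mm high over the eye, is gripped across its 36 mm width; this point is 196 mm above the lower edge. Axes: x across the board's width, y out of its paper side, z up along the board
- board_new_eye (a point): centre of the orange clipboard's eye, a hole 16 wide x 26 high right through the head from front to back, 28 mm below the tab's centre, 168 mm above the lower edge; head's front and back 10 mm from it. Axes as the tab's. It hangs 9 mm below the prong's centre line; to pass over the upturned tip it must be 1 to 9 mm above that line
- board_hung_eye (a point): centre of the eye of the hanging clipboard (blue head 26 mm wide, else like the orange one), paper outwards, at the start 63 to 83 mm from prong_root, so there may be too little room for a second until it is pushed back. Head's front and back 10 mm from this point. Axes: x across the board's width, y out of its paper side, z up along the board
- board_spare_grip (a point): centre of the tab of the green-headed clipboard in the sorter, a bystander, same size as the orange one
- mug_mid (a point): centre of a white mug, 76 mm across, 90 mm high, a bystander
- flask_mid (a point): centre of a red flask with a black cap, 80 mm across, 190 mm high, a bystander
Things that resemble listed ones, but are neither listed nor needed, are in the scene too. Leave any red look-alike of the part that bears board_new_grip alone.

How it is judged:
By the outcome, as a careful person would: the job done as asked, in the order asked, and still so for the second after the job is handed in, with the robot touching nothing.
It also fails if it takes over 53 s, if anything falls off the work surface, if the arm or the gripper's body presses on something with over 40 N, if the wrist force passes 120 N, or if a joint passes its speed limit or range.

### The arm

A 6-joint arm with a two-finger parallel gripper is mounted at the origin on the work surface. World frame = base frame: x ahead of the robot, y to its left, z up, the work surface at z = 0. Lengths are in m, angles in rad, forces in N, time in s.
With the tool pointing down it reaches from about 0.3 to 0.75 m from the base axis. Payload 8.5 kg.
Tool frame: the origin (TCP) lies at the very end of the fingers, on their centre line; the grasp point (between the pads) lies 19 mm behind it (env.grip_depth is the distance from the TCP to the grasp point, in m); z points along the fingers, y is the line along which they close (so a half turn about z gives the same grasp; the last joint's range is limited). The gripper opens to 85 mm and grips with 20 to 120 N. Pads are 22 mm wide; open, the fingers measure 114 mm over their backs; the gripper's body (76 mm by 85 mm) begins 54 mm behind the grasp point. The pads swing forward as they close: fully open they stand 13 mm farther back than shut.
Start: joints at [1.021, 0.381, 1.297, -0, 1.464, -0.215], TCP at [0.181, 0.519, 0.231] pointing down, gripper open.
Joint ranges: [-3.11, 3.11], [-0.89, 2.33], [0.22, 2.48], [-1.42, 4.56], [0.17, 2.85], [-2.88, 2.88]. Speed limits (rad/s): [2.39, 2.39, 3.14, 3.14, 3.14, 3.14].

### API

Orientations are given as a rotation vector (axis times angle).
In Python, from plant import env gives the robot as it stands.
- The arm moves only by the tool jog_arm, never from a script. Its argument "deltas" is a list of rows, each an object with "fingers": the opening in per cent of the stroke, from 0 (shut) to 100 (fully open); "offset": the shift along the tool's x, y, z in cm, a list of three; "angular": the turn, a rotation vector about the tool's x, y, z in degrees, a list of three. A call has exactly 10 rows; each row shifts and turns the commanded pose from where the row before left it, along the tool's axes as they then stand; what a row does not reach is not made up. A row lasts 1/12 s, in which the tool goes at most 41.7 mm and 7.16 degrees, less where a joint would pass 70% of its speed; a pose out of reach is approached as far as the arm can. A call is refused whole if a number of a shift passes 4.17 or a number of a turn 7.16, either way. A call with a gripper value outside its range is refused whole. The fingers move at their own pace and stop on an object; "squeeze" is the grip in N (left out, the last holds). Time passes only in rows, so rows that do not move let the fingers close, or fill a call up. It gives the time, the measured TCP pose, the force, the opening and the grip force at its end, in the units of the state.
- env.read_state(): the state, without advancing time (a new reading comes with each control period).
- env.capture(name): name is "scene" or "top" or "wrist"; returns the picture (480x640x3 uint8, red, green, blue); there is no depth.
- env.calibration(name): a dict with "mtx" (3x3 intrinsics, pixels), "xyz" and "rotation" of the camera in the world. Camera axes: x right, y down, z forward; pixel columns grow to the right and rows downward; lengths in m; the calibration is good to about 2 mm. A picture is of the moment at which its call begins: read the wrist's pose just before it. calibration takes no time and is no camera call; for the wrist camera it gives the pose at the moment of the call.
- env.sign_off(): hands the job in; it is judged then, once.
The state is a dict: "clock": time; "q": joint angles; "joint_velocities": joint speeds; "tau": joint torques, N m; "position": TCP position; "eef_rot": TCP orientation; "force": force on the tool from outside, world axes, zero at the start; "wrist_torque": the same for the moment, N m; "grip_width": finger opening in m; "grip_force": force on a finger pad.
Only numpy, scipy, OpenCV 4.12 (cv2) and the standard library are available. Lean on these libraries where they do the work, as an engineer would, in place of code of your own. Each camera call takes 0.05 s, during which the arm holds its last target. There are 200 camera calls.

## Working session

There is one attempt and no reset: what is moved stays moved. The work goes in short steps, Python scripts to look and compute and a tool call to move; the robot and the scene stay as the last step left them, time stands still between calls to the robot, and variables do not carry over. Pictures are saved under pics/ and viewed, at most 12 in all, crops included, and the job is handed in when it is done.

Besides the shell and the picture viewer there is one more tool, called after ">>>" in YAML: its name, and indented under it one key for each argument. jog_arm: Moves the arm, as the interface text tells. Its arguments: {"type":"object","properties":{"deltas":{"type":"array","items":{"type":"object","properties":{"fingers":{"type":"number"},"offset":{"type":"array","items":{"type":"number"}},"angular":{"type":"array","items":{"type":"number"}}}}},"squeeze":{"type":"number"}},"required":["deltas"]}

```bash
mkdir -p pics; ls; cat > h.py <<'E'
import numpy as np,cv2
from scipy.spatial.transform import Rotation as R
from plant import env
def cap(n,f):
    c=env.calibration(n); im=env.capture(n)
    cv2.imwrite('pics/%s.png'%f,cv2.cvtColor(np.asarray(im),cv2.COLOR_RGB2BGR)); return c
def rot(c):
    r=np.array(c['rotation'],float)
    return r if r.shape==(3,3) else R.from_rotvec(r).as_matrix()
def ray(c,uv):
    d=rot(c)@np.linalg.inv(np.array(c['mtx']))@np.array([uv[0],uv[1],1.]); return np.array(c['xyz']),d/np.linalg.norm(d)
def plane(c,uv,z):
    o,d=ray(c,uv); return o+d*(z-o[2])/d[2]
def tri(c1,u1,c2,u2):
    o1,d1=ray(c1,u1);o2,d2=ray(c2,u2)
    s=np.linalg.lstsq(np.c_[d1,-d2],o2-o1,rcond=None)[0]
    a,b=o1+s[0]*d1,o2+s[1]*d2
    return (a+b)/2,np.linalg.norm(a-b)
def proj(c,p):
    q=np.array(c['mtx'])@(rot(c).T@(np.array(p)-np.array(c['xyz']))); return q[:2]/q[2]
E
python3 - <<'E'
from h import *
for n in ['scene','top','wrist']:
    c=cap(n,n+'0'); print(n,c)
s=env.read_state();print(s, env.grip_depth)
E
```

```text
pics
scene {'mtx': array([[556.23682452,   0.        , 320.65804091],
       [  0.        , 556.23682452, 247.6644528 ],
       [  0.        ,   0.        ,   1.        ]]), 'xyz': array([0.86636488, 0.56913894, 1.05399229]), 'rotation': array([-0.86895603, -2.69302465,  0.84809814])}
top {'mtx': array([[449.66775678,   0.        , 325.14299411],
       [  0.        , 449.66775678, 234.79291344],
       [  0.        ,   0.        ,   1.        ]]), 'xyz': array([0.44974176, 0.07045084, 1.03291744]), 'rotation': array([-2.21466736,  2.18374257, -0.0776797 ])}
wrist {'mtx': array([[336.65229128,   0.        , 321.06337707],
       [  0.        , 336.65229128, 234.57969406],
       [  0.        ,   0.        ,   1.        ]]), 'xyz': array([0.1109463 , 0.54440878, 0.37410518]), 'rotation': array([2.35304779, 1.67410919, 0.25019615])}
{'clock': 0.15, 'q': array([ 1.02068641e+00,  3.81061510e-01,  1.29803678e+00, -1.83831393e-05,
        1.46357845e+00, -2.15296715e-01]), 'joint_velocities': array([ 0.00011812, -0.00250343, -0.00251015, -0.00044745, -0.0005574 ,
        0.00099525]), 'tau': array([ 2.92753182e-03, -4.48621488e+01, -2.31344408e+01, -1.57951372e-04,
        3.81163380e-03, -2.57499971e-05]), 'position': array([0.18061586, 0.51926984, 0.23085954]), 'eef_rot': array([-5.23402526e-01, -3.09729151e+00,  1.59022416e-03]), 'force': array([ 0.42210682,  0.25226878, -0.05551411]), 'wrist_torque': array([-0.03884555, -0.04196265,  0.04799654]), 'grip_force': 0.0, 'grip_width': 0.08542849295777742} 0.0187
```

View pics/scene0.png

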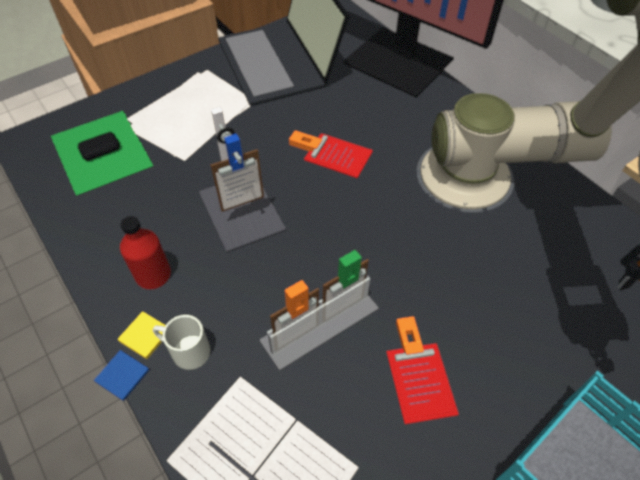

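View pics/top0.png

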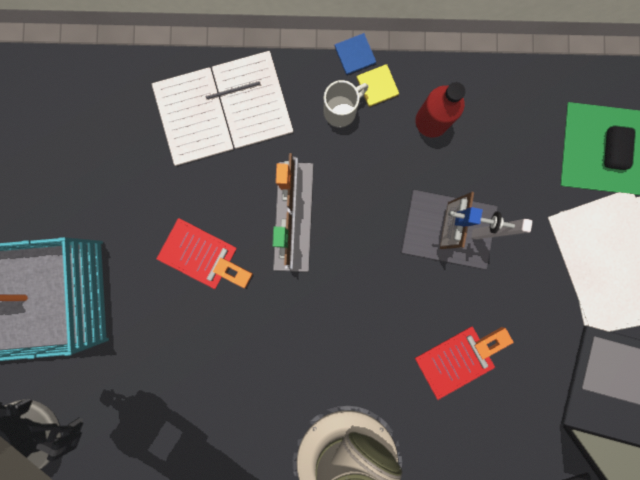

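Orange-head candidates in the scene image: (297,297) standing in the sorter with a brown board, (305,141) and (410,335) lying flat on red boards. By the description I choose (297,297). In the top view it is at (284,175), with the green head at (280,237), the hook prong at about (455–500,218), the mug at (342,104) and the flask at (440,110). Next, one close crop to check.

```bash
python3 - <<'E'
import cv2,numpy as np
s=cv2.imread('pics/scene0.png');t=cv2.imread('pics/top0.png')
a=cv2.resize(s[240:370,250:390],(400,371),interpolation=cv2.INTER_CUBIC)
b=cv2.resize(s[100:230,190:300][:,:],(314,371),interpolation=cv2.INTER_CUBIC)
d=cv2.resize(t[150:280,260:320],(171,371)); 
e=cv2.resize(t[180:280,395:545],(543,362),interpolation=cv2.INTER_CUBIC)
cv2.imwrite('pics/crop1.png',np.hstack([a,b]))
E
python3 - <<'E'
import sys;sys.path.insert(0,'.')
import cv2,numpy as np
for n in ['scene','top']:
    h=cv2.cvtColor(cv2.imread(f'pics/{n}0.png'),cv2.COLOR_BGR2HSV)
    for nm,lo,hi in [('or',(8,150,120),(20,255,255)),('gr',(50,120,60),(75,255,255)),('bl',(105,150,60),(125,255,255))]:
        m=cv2.inRange(h,lo,hi);k,l,st,ce=cv2.connectedComponentsWithStats(m)
        for i in range(1,k):
            if st[i,4]>60: print(n,nm,st[i],ce[i].round(1))
E
```

```text
scene or [289 130  32  21 439] [303.7 140.5]
scene or [285 280  23  38 661] [296.6 298.2]
scene or [396 316  28  38 664] [409.2 334.5]
scene gr [  51  111  102   84 4409] [100.3 153.2]
scene gr [339 250  23  37 606] [349.1 267.4]
scene bl [459   0   7  18  70] [461.9   8.6]
scene bl [225 133  18  37 339] [233.5 149.3]
scene bl [  96  351   53   48 1372] [121.6 374.6]
top or [276 164  14  20 232] [282.2 174.2]
top or [214 259  38  29 514] [232.7 272.6]
top or [  0 295  27   5 119] [ 12.2 297.2]
top or [475 328  38  31 590] [493.5 342.7]
top gr [ 561  102   79   93 5165] [597.6 148.6]
top gr [274 228  13  19 230] [279.9 236.9]
top bl [336  35  39  38 893] [354.7  53.7]
top bl [456 208  26  18 297] [470. 217.]
```

View pics/crop1.png

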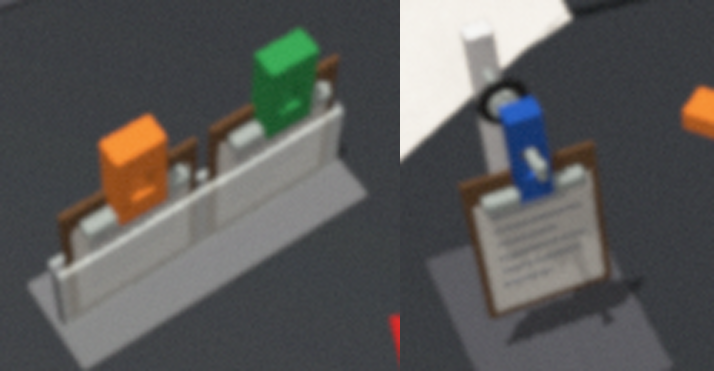

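The crop confirms the choice: orange head on a brown board at the left, with its paper towards the camera. The blue board also has its paper towards the camera, and the prong tip is in front at about crop (538,160).

```bash
python3 - <<'E'
from h import *
np.set_printoptions(precision=4,suppress=True)
cs,ct=env.calibration('scene'),env.calibration('top')
f=lambda p:(p[0]/2.857+250,p[1]/2.854+240)
g=lambda p:((p[0]-400)/2.855+190,p[1]/2.854+100)
print('orange top');P=np.array([plane(cs,f(p),.217) for p in [(99,143),(152,115),(167,130),(112,162)]]);print(P,P.mean(0))
print('green top');P=np.array([plane(cs,f(p),.217) for p in [(253,53),(304,29),(319,46),(262,74)]]);print(P,P.mean(0))
print('blue top');P=np.array([plane(cs,g(p),.268) for p in [(500,103),(538,96),(546,113),(508,120)]]);print(P,P.mean(0))
print('orange in top, left edge rows', [plane(ct,p,.217) for p in [(277,165),(289,164),(290,183),(277,184)]])
print('post top top/scene',plane(ct,(527,226),.272),plane(cs,g((478,28)),.272))
print('tip scene',plane(cs,g((533,155)),.249),plane(ct,(453,215),.249))
print('disc',plane(ct,(496,222),.235),plane(cs,g((502,102)),.235))
t=cv2.imread('pics/top0.png')
print('sorter base',[plane(ct,p,.004)[:2] for p in [(276,164),(313,163),(310,271),(274,271)]])
print('hook base',[plane(ct,p,.01)[:2] for p in [(414,192),(497,203),(489,267),(404,257)]])
cv2.imwrite('pics/crop2.png',np.vstack([cv2.resize(t[180:280,395:545],(750,500),interpolation=cv2.INTER_CUBIC)]))
E
```

```text
orange top
[[0.6255 0.1316 0.217 ]
 [0.5878 0.134  0.217 ]
 [0.5865 0.1482 0.217 ]
 [0.6265 0.1473 0.217 ]] [0.6066 0.1403 0.217 ]
green top
[[0.5094 0.1335 0.217 ]
 [0.4718 0.1377 0.217 ]
 [0.4721 0.1537 0.217 ]
 [0.5144 0.1495 0.217 ]] [0.4919 0.1436 0.217 ]
blue top
[[ 0.5385 -0.2097  0.268 ]
 [ 0.5132 -0.2002  0.268 ]
 [ 0.5174 -0.1823  0.268 ]
 [ 0.5425 -0.1918  0.268 ]] [ 0.5279 -0.196   0.268 ]
orange in top, left edge rows [array([0.6229, 0.1494, 0.217 ]), array([0.6251, 0.1275, 0.217 ]), array([0.5901, 0.125 , 0.217 ]), array([0.5879, 0.1487, 0.217 ])]
post top top/scene [ 0.5131 -0.2843  0.272 ] [ 0.5141 -0.2823  0.272 ]
tip scene [ 0.538  -0.1701  0.249 ] [ 0.5325 -0.1643  0.249 ]
disc [ 0.5226 -0.2458  0.235 ] [ 0.5231 -0.2425  0.235 ]
sorter base [array([0.6704, 0.1723]), array([0.6742, 0.087 ]), array([0.4252, 0.09  ]), array([0.4241, 0.172 ])]
hook base [array([ 0.6094, -0.1461]), array([ 0.587 , -0.3376]), array([ 0.4398, -0.3181]), array([ 0.46  , -0.1236])]
```

View pics/crop2.png

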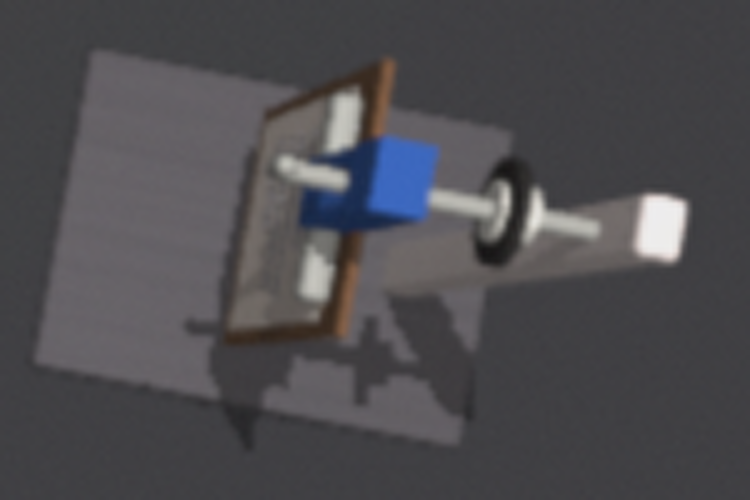

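```bash
python3 - <<'E'
from h import *
np.set_printoptions(precision=4,suppress=True)
cs,ct=env.calibration('scene'),env.calibration('top')
k=lambda p:(p[0]/5+395-.4,p[1]/5+180-.4)
for n,p,z in [('prong',(597,230),.235),('prong',(545,221),.235),('prong',(440,200),.235),('prongL',(345,182),.235),('tip',(287,163),.249),('tipbase',(282,165),.235),('post',(661,230),.272),('boardT',(390,60),.208),('boardB',(345,335),.208),
 ('bl',(376,138),.268),('bl',(438,150),.268),('bl',(430,221),.268),('bl',(368,208),.268),('base',(95,50),.01),('base',(515,132),.01),('base',(462,445),.01),('base',(36,363),.01),('discTop',(515,160),.252),('disc bot',(490,263),.222)]:
    print(n,plane(ct,k(p),z))
E
```

```text
prong [ 0.5166 -0.2781  0.235 ]
prong [ 0.5195 -0.2594  0.235 ]
prong [ 0.5265 -0.2217  0.235 ]
prongL [ 0.5325 -0.1876  0.235 ]
tip [ 0.5374 -0.1626  0.249 ]
tipbase [ 0.5382 -0.165   0.235 ]
post [ 0.5138 -0.284   0.272 ]
boardT [ 0.581  -0.2133  0.208 ]
boardB [ 0.4786 -0.1961  0.208 ]
bl [ 0.5444 -0.1877  0.268 ]
bl [ 0.5406 -0.209   0.268 ]
bl [ 0.5161 -0.2061  0.268 ]
bl [ 0.5202 -0.1848  0.268 ]
base [ 0.615  -0.1452  0.01  ]
base [ 0.5801 -0.339   0.01  ]
base [ 0.4361 -0.3135  0.01  ]
base [ 0.4708 -0.1185  0.01  ]
discTop [ 0.5394 -0.242   0.252 ]
disc bot [ 0.5051 -0.2446  0.222 ]
```

```bash
cat >> h.py <<'E'
def Rt(yaw,tilt=0):
    # tool y at heading yaw, tool z down; tilt about tool y (rad)
    y=np.array([np.cos(yaw),np.sin(yaw),0]);z=np.array([0,0,-1.])
    return np.c_[np.cross(y,z),y,z]@R.from_rotvec([0,tilt,0]).as_matrix()
def plan(p,Rg,n,cur=None):
    s=env.read_state(); p0=np.array(s['position']); R0=R.from_rotvec(s['eef_rot']).as_matrix()
    w=R.from_matrix(R0.T@Rg).as_rotvec()/n; dp=(np.array(p)-p0)/n
    for i in range(n):
        Ri=R0@R.from_rotvec(w*i).as_matrix()
        print((Ri.T@dp*100).round(2),np.degrees(w).round(2))
E
python3 - <<'E'
from h import *
plan([.6065,.139,.30],Rt(0),20)
E
```

```text
[-2.64 -1.1  -0.35] [-0.    0.    3.54]
[-2.7  -0.93 -0.35] [-0.    0.    3.54]
[-2.75 -0.76 -0.35] [-0.    0.    3.54]
[-2.79 -0.59 -0.35] [-0.    0.    3.54]
[-2.82 -0.42 -0.35] [-0.    0.    3.54]
[-2.84 -0.24 -0.35] [-0.    0.    3.54]
[-2.85 -0.07 -0.35] [-0.    0.    3.54]
[-2.85  0.11 -0.35] [-0.    0.    3.54]
[-2.84  0.29 -0.35] [-0.    0.    3.54]
[-2.82  0.46 -0.35] [-0.    0.    3.54]
[-2.78  0.63 -0.35] [-0.    0.    3.54]
[-2.74  0.8  -0.35] [-0.    0.    3.54]
[-2.68  0.97 -0.35] [-0.    0.    3.54]
[-2.62  1.14 -0.35] [-0.    0.    3.54]
[-2.54  1.3  -0.35] [-0.    0.    3.54]
[-2.46  1.45 -0.35] [-0.    0.    3.54]
[-2.36  1.6  -0.35] [-0.    0.    3.54]
[-2.26  1.74 -0.35] [-0.    0.    3.54]
[-2.15  1.88 -0.35] [-0.    0.    3.54]
[-2.03  2.01 -0.35] [-0.    0.    3.54]
```

>>> jog_arm:
  deltas:
    - {"fingers":100,"offset":[-2.64,-1.1,-0.35],"angular":[0,0,3.54]}
    - {"fingers":100,"offset":[-2.7,-0.93,-0.35],"angular":[0,0,3.54]}
    - {"fingers":100,"offset":[-2.75,-0.76,-0.35],"angular":[0,0,3.54]}
    - {"fingers":100,"offset":[-2.79,-0.59,-0.35],"angular":[0,0,3.54]}
    - {"fingers":100,"offset":[-2.82,-0.42,-0.35],"angular":[0,0,3.54]}
    - {"fingers":100,"offset":[-2.84,-0.24,-0.35],"angular":[0,0,3.54]}
    - {"fingers":100,"offset":[-2.85,-0.07,-0.35],"angular":[0,0,3.54]}
    - {"fingers":100,"offset":[-2.85,0.11,-0.35],"angular":[0,0,3.54]}
    - {"fingers":100,"offset":[-2.84,0.29,-0.35],"angular":[0,0,3.54]}
    - {"fingers":100,"offset":[-2.82,0.46,-0.35],"angular":[0,0,3.54]}
  squeeze: 50

```text
clock: 0.98
position: [0.3944, 0.3283, 0.2663]
eef_rot: [-1.445, -2.789, 0.001]
force: [-0.6, -0.1, 0.6]
grip_width: 0.0855
grip_force: 0.0
```

>>> jog_arm:
  deltas:
    - {"fingers":100,"offset":[-2.78,0.63,-0.35],"angular":[0,0,3.54]}
    - {"fingers":100,"offset":[-2.74,0.8,-0.35],"angular":[0,0,3.54]}
    - {"fingers":100,"offset":[-2.68,0.97,-0.35],"angular":[0,0,3.54]}
    - {"fingers":100,"offset":[-2.62,1.14,-0.35],"angular":[0,0,3.54]}
    - {"fingers":100,"offset":[-2.54,1.3,-0.35],"angular":[0,0,3.54]}
    - {"fingers":100,"offset":[-2.46,1.45,-0.35],"angular":[0,0,3.54]}
    - {"fingers":100,"offset":[-2.36,1.6,-0.35],"angular":[0,0,3.54]}
    - {"fingers":100,"offset":[-2.26,1.74,-0.35],"angular":[0,0,3.54]}
    - {"fingers":100,"offset":[-2.15,1.88,-0.35],"angular":[0,0,3.54]}
    - {"fingers":100,"offset":[-2.03,2.01,-0.35],"angular":[0,0,3.54]}

```text
clock: 1.82
position: [0.6073, 0.1383, 0.3011]
eef_rot: [-2.224, -2.218, 0.001]
force: [-0.2, 0.1, -0.2]
grip_width: 0.0856
grip_force: 0.0
```

```bash
python3 - <<'E'
from h import *
np.set_printoptions(precision=4,suppress=True)
s=env.read_state();print(s['clock'],s['position'],s['eef_rot'],s['q'])
c=cap('wrist','w1');print(c['xyz'],rot(c))
for n,p in [('or tab top',(.6065,.139,.217)),('gr',(.492,.142,.217))]: print(n,proj(c,p))
E
```

```text
1.8167 [0.6073 0.1383 0.3011] [-2.2242 -2.2179  0.0009] [0.0341 0.4828 0.9318 0.     1.7278 0.037 ]
[0.6087 0.2136 0.4445] [[ 1.     -0.002  -0.0011]
 [-0.0022 -0.956  -0.2934]
 [-0.0005  0.2934 -0.956 ]]
or tab top [318.3628 241.0671]
gr [156.8031 237.3613]
```

View pics/w1.png

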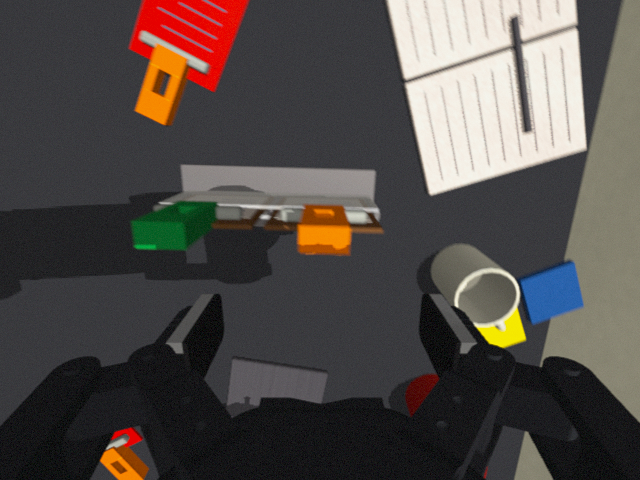

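The wrist view shows the orange head's top face at about (298–351, 226–254) with its front face above that. The green head is at (133–216, 202–248), and the fingers straddle the orange one.

```bash
python3 - <<'E'
from h import *
np.set_printoptions(precision=4,suppress=True)
im=cv2.imread('pics/w1.png');h=cv2.cvtColor(im,cv2.COLOR_BGR2HSV)
m=cv2.inRange(h,(8,150,100),(22,255,255));v=h[:,:,2]
k,l,st,ce=cv2.connectedComponentsWithStats(m)
i=l[240,325];print(st[i])
for col in (303,310,325,340,347): 
    r=np.where(l[:,col]==i)[0];print(col,r.min(),r.max(),v[r.min():r.max()+1:2,col])
for row in (232,240,248,251):
    r=np.where(l[row]==i)[0];print(row,r.min(),r.max())
c=env.calibration('wrist')
P=np.array([plane(c,p,.2175) for p in [(297.5,227.5),(349.5,226.5),(351.5,254),(298.5,252.5)]]);print(P,P.mean(0))
# sorter flange and board edges
E
```

```text
[ 297  205   85   51 2524]
303 210 253 [119 128 127 130 132 136 139 168 233 247 247 248 247 247 247 246 247 241
 182 174 171 146]
310 205 254 [133 136 132 135 133 132 135 136 130 140 197 239 247 247 247 247 247 246
 247 248 186 175 176 166 167]
325 206 254 [135 145 225 228 178 163 143 134 137 150 222 246 246 247 247 248 246 247
 248 232 176 173 176 156 109]
340 206 255 [128 133 135 131 135 137 131 133 135 141 209 241 247 248 247 247 248 247
 247 247 247 231 178 164 126]
347 221 254 [134 133 163 224 247 246 247 246 244 245 243 245 181 165 167 165 151]
232 297 351
240 297 350
248 298 349
251 299 349
[[0.5953 0.1457 0.2175]
 [0.6316 0.1461 0.2175]
 [0.6334 0.1256 0.2175]
 [0.5955 0.1271 0.2175]] [0.6139 0.1361 0.2175]
```

```bash
python3 - <<'E'
from h import *
np.set_printoptions(precision=4,suppress=True)
c=env.calibration('wrist');print(c['xyz'],env.read_state()['position'])
c['xyz']=np.array([.6087,.2136,.4445]);c['rotation']=np.array([[1,-.002,-.0011],[-.0022,-.956,-.2934],[-.0005,.2934,-.956]])
P=np.array([plane(c,p,.2175) for p in [(297.5,226),(349.5,225.5),(351.5,254.5),(298.5,253.5)]]);print(P,P.mean(0))
c=cap('wrist','w2');print(c['xyz'])
im=cv2.imread('pics/w2.png');h=cv2.cvtColor(im,cv2.COLOR_BGR2HSV)
m=cv2.inRange(h,(8,150,160),(22,255,255))
k,l,st,ce=cv2.connectedComponentsWithStats(m);i=l[240,325];b=st[i];print(b)
print(plane(c,(b[0]-.5,b[1]+b[3]/2),.2175),plane(c,(b[0]+b[2]-.5,b[1]+b[3]/2),.2175),plane(c,(325,b[1]-.5),.2175),plane(c,(325,b[1]+b[3]-.5),.2175))
print(env.read_state()['position'])
E
```

```text
[0.6122 0.2102 0.4439] [0.6105 0.1347 0.3007]
[[0.592  0.1502 0.2175]
 [0.6283 0.1505 0.2175]
 [0.6303 0.1289 0.2175]
 [0.5922 0.1298 0.2175]] [0.6107 0.1399 0.2175]
[0.6122 0.2102 0.4439]
[ 291  219   53   29 1445]
[0.5902 0.1414 0.2175] [0.6275 0.141  0.2175] [0.6146 0.152  0.2175] [0.6144 0.1307 0.2175]
[0.6088 0.1365 0.3002]
```

>>> jog_arm:
  deltas:
    - {"fingers":100,"offset":[0,0.15,0],"angular":[0,-2.3,0]}
    - {"fingers":100,"offset":[0.07,0,1.7]}
    - {"fingers":100,"offset":[0.07,0,1.7]}
    - {"fingers":100,"offset":[0.07,0,1.7]}
    - {"fingers":100,"offset":[0.07,0,1.7]}
    - {"fingers":100,"offset":[0.07,0,1.7]}
    - {"fingers":100,"offset":[0.06,0,1.6]}
    - {"fingers":100,"offset":[0.05,0,1.2]}
    - {"fingers":100,"offset":[0.03,0,0.5]}
    - {"fingers":100,"offset":[0,0,0]}

```text
invalid input at $.deltas[1]: expected keys fingers, offset, angular
```

```bash
python3 - <<'E'
from h import *
np.set_printoptions(precision=4,suppress=True)
c=cap('wrist','w3');s=env.read_state();print(s['position'],s['eef_rot'],s['force'])
c=cap('wrist','w3');s=env.read_state();print(s['position'],s['eef_rot'])
E
```

```text
[0.6074 0.1381 0.3003] [-2.2229 -2.2188  0.0015] [ 0.2408  1.0282 -0.141 ]
[0.6066 0.1391 0.3006] [-2.2206 -2.2209  0.0012]
```

View pics/w3.png

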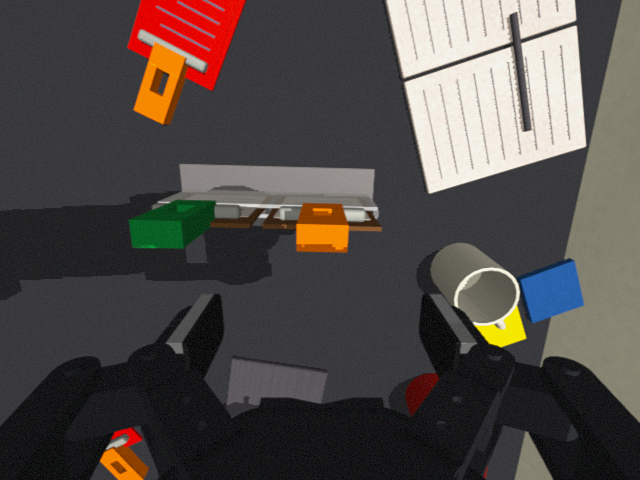

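The call was refused because every row needs an "angular" entry. The picture shows the same view, now settled, with the head at (297–349, 223–252).

>>> jog_arm:
  deltas:
    - {"fingers":100,"offset":[0.1,0.2,0],"angular":[0,-2.3,0]}
    - {"fingers":100,"offset":[0.07,0,1.7],"angular":[0,0,0]}
    - {"fingers":100,"offset":[0.07,0,1.7],"angular":[0,0,0]}
    - {"fingers":100,"offset":[0.07,0,1.7],"angular":[0,0,0]}
    - {"fingers":100,"offset":[0.07,0,1.7],"angular":[0,0,0]}
    - {"fingers":100,"offset":[0.07,0,1.7],"angular":[0,0,0]}
    - {"fingers":100,"offset":[0.06,0,1.6],"angular":[0,0,0]}
    - {"fingers":100,"offset":[0.05,0,1.2],"angular":[0,0,0]}
    - {"fingers":100,"offset":[0.03,0,0.5],"angular":[0,0,0]}
    - {"fingers":100,"offset":[0,0,0],"angular":[0,0,0]}

```text
clock: 2.85
position: [0.6074, 0.1414, 0.1823]
eef_rot: [2.2, 2.205, -0.047]
force: [-0.4, 0.2, 0.4]
grip_width: 0.0853
grip_force: 0.0
```

```bash
python3 - <<'E'
from h import *
np.set_printoptions(precision=4,suppress=True)
env.capture('wrist');env.capture('wrist')
c=cap('wrist','w4');s=env.read_state();print(c['xyz'],s['position'],s['eef_rot'],s['force'])
im=cv2.imread('pics/w4.png');h=cv2.cvtColor(im,cv2.COLOR_BGR2HSV)
m=cv2.inRange(h,(8,150,160),(22,255,255))
k,l,st,ce=cv2.connectedComponentsWithStats(m)
for b in st[1:]:
  if b[4]>200:print(b, plane(c,(b[0]-.5,b[1]+b[3]/2),.2175),plane(c,(b[0]+b[2]-.5,b[1]+b[3]/2),.2175),plane(c,(b[0]+b[2]/2,b[1]-.5),.2175),plane(c,(b[0]+b[2]/2,b[1]+b[3]-.5),.2175))
cv2.imwrite('pics/w4c.png',cv2.resize(im[200:480,120:520],(800,560)))
E
```

```text
[0.6092 0.2221 0.3243] [0.6086 0.141  0.1843] [ 2.1992  2.2015 -0.0422] [0.3513 0.9105 0.741 ]
[  54    0   69  116 4317] [0.5334 0.2376 0.2175] [0.553  0.2376 0.2175] [0.5466 0.2517 0.2175] [0.5399 0.2222 0.2175]
[306 261  30  24 669] [0.604  0.1703 0.2175] [0.6145 0.1703 0.2175] [0.6094 0.1751 0.2175] [0.6094 0.1658 0.2175]
[ 273  320   97   46 4202] [0.5911 0.141  0.2175] [0.6279 0.1411 0.2175] [0.6096 0.1514 0.2175] [0.6097 0.1306 0.2175]
```

View pics/w4c.png

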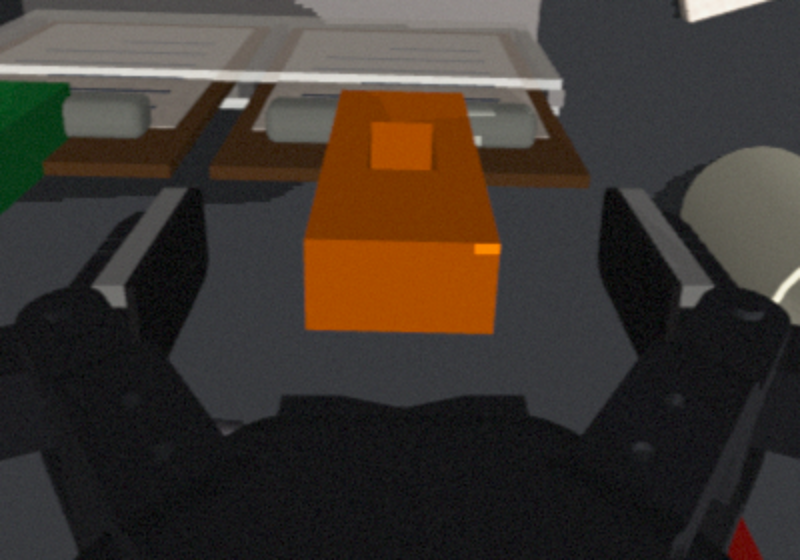

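The head sits centred between the open fingers, with its top face at crop (305–498, 240–330) and the eye's front opening at (372–432, 122–170). I'll close the gripper now.

>>> jog_arm:
  deltas:
    - {"fingers":80,"offset":[0,0.08,0],"angular":[0,0,0]}
    - {"fingers":50,"offset":[0,0,0],"angular":[0,0,0]}
    - {"fingers":20,"offset":[0,0,0],"angular":[0,0,0]}
    - {"fingers":20,"offset":[0,0,0],"angular":[0,0,0]}
    - {"fingers":20,"offset":[0,0,0],"angular":[0,0,0]}
    - {"fingers":20,"offset":[0,0,0],"angular":[0,0,0]}
    - {"fingers":20,"offset":[0,0,0],"angular":[0,0,0]}
    - {"fingers":20,"offset":[0,0,0],"angular":[0,0,0]}
    - {"fingers":20,"offset":[0,0,0],"angular":[0,0,0]}
    - {"fingers":20,"offset":[0,0,0],"angular":[0,0,0]}
  squeeze: 60

```text
clock: 3.83
position: [0.6093, 0.1405, 0.1836]
eef_rot: [2.201, 2.201, -0.044]
force: [-2.8, -0.8, 5.6]
grip_width: 0.0352
grip_force: 59.6
```

>>> jog_arm:
  deltas:
    - {"fingers":20,"offset":[0,0,-0.4],"angular":[0,0,0]}
    - {"fingers":20,"offset":[0,0,-0.9],"angular":[0,0,0]}
    - {"fingers":20,"offset":[0,0,-1.2],"angular":[0,0,0]}
    - {"fingers":20,"offset":[0,0,-1.5],"angular":[0,0,0]}
    - {"fingers":20,"offset":[0,0,-1.5],"angular":[0,0,0]}
    - {"fingers":20,"offset":[0,0,-1.5],"angular":[0,0,0]}
    - {"fingers":20,"offset":[0,0,-1.5],"angular":[0,0,0]}
    - {"fingers":20,"offset":[0,0,-1.5],"angular":[0,0,0]}
    - {"fingers":20,"offset":[0,0,-1.5],"angular":[0,0,0]}
    - {"fingers":20,"offset":[0,0,-1],"angular":[0,0,0]}

```text
clock: 4.67
position: [0.6096, 0.1458, 0.3099]
eef_rot: [2.2, 2.201, -0.042]
force: [-0.4, 0.3, -2.0]
grip_width: 0.0352
grip_force: 59.8
```

```bash
python3 - <<'E'
from h import *
np.set_printoptions(precision=4,suppress=True)
env.capture('wrist');env.capture('wrist')
c=cap('wrist','w5');s=env.read_state();print(s['position'],s['eef_rot'],s['force'],s['wrist_torque'])
im=cv2.imread('pics/w5.png');h=cv2.cvtColor(im,cv2.COLOR_BGR2HSV)
m=cv2.inRange(h,(8,150,160),(22,255,255))
k,l,st,ce=cv2.connectedComponentsWithStats(m)
for b in st[1:]:
  if b[4]>200:print(b)
plan([.555,-.075,.295],Rt(-.178),12)
E
```

```text
[0.6095 0.1457 0.3086] [ 2.2001  2.2012 -0.0424] [-0.7175  0.3362 -2.8681] [0.0872 0.0397 0.0015]
[ 132   39   51   82 2075]
[306 260  31  24 675]
[ 274  320   95   46 4172]
[-1.83 -0.46  0.19] [0.02 0.19 0.85]
[-1.84 -0.43  0.18] [0.02 0.19 0.85]
[-1.85 -0.4   0.17] [0.02 0.19 0.85]
[-1.85 -0.37  0.17] [0.02 0.19 0.85]
[-1.86 -0.35  0.16] [0.02 0.19 0.85]
[-1.86 -0.32  0.16] [0.02 0.19 0.85]
[-1.87 -0.29  0.15] [0.02 0.19 0.85]
[-1.87 -0.26  0.14] [0.02 0.19 0.85]
[-1.88 -0.23  0.14] [0.02 0.19 0.85]
[-1.88 -0.21  0.13] [0.02 0.19 0.85]
[-1.89 -0.18  0.13] [0.02 0.19 0.85]
[-1.89 -0.15  0.12] [0.02 0.19 0.85]
```

>>> jog_arm:
  deltas:
    - {"fingers":20,"offset":[-1.0,-0.3,0.2],"angular":[0,0.2,0.85]}
    - {"fingers":20,"offset":[-1.8,-0.45,0.2],"angular":[0,0.2,0.85]}
    - {"fingers":20,"offset":[-1.85,-0.4,0.17],"angular":[0,0.2,0.85]}
    - {"fingers":20,"offset":[-1.85,-0.37,0.17],"angular":[0,0.2,0.85]}
    - {"fingers":20,"offset":[-1.86,-0.35,0.16],"angular":[0,0.2,0.85]}
    - {"fingers":20,"offset":[-1.86,-0.32,0.16],"angular":[0,0.2,0.85]}
    - {"fingers":20,"offset":[-1.87,-0.29,0.15],"angular":[0,0.2,0.85]}
    - {"fingers":20,"offset":[-1.87,-0.26,0.14],"angular":[0,0.2,0.85]}
    - {"fingers":20,"offset":[-1.88,-0.23,0.14],"angular":[0,0.2,0.85]}
    - {"fingers":20,"offset":[-1.88,-0.21,0.13],"angular":[0,0.2,0.85]}

```text
clock: 5.65
position: [0.5642, -0.0309, 0.2948]
eef_rot: [2.379, 2.046, -0.004]
force: [0.2, 0.5, -3.0]
grip_width: 0.0351
grip_force: 59.9
```

>>> jog_arm:
  deltas:
    - {"fingers":20,"offset":[-1.8,-0.18,0.1],"angular":[0,0.2,0.85]}
    - {"fingers":20,"offset":[-1.5,-0.15,0.1],"angular":[0,0.2,0.85]}
    - {"fingers":20,"offset":[-1.0,-0.05,0],"angular":[0,0,0]}
    - {"fingers":20,"offset":[-0.6,0,0],"angular":[0,0,0]}
    - {"fingers":20,"offset":[0,0,0],"angular":[0,0,0]}
    - {"fingers":20,"offset":[0,0,0],"angular":[0,0,0]}
    - {"fingers":20,"offset":[0,0,0],"angular":[0,0,0]}
    - {"fingers":20,"offset":[0,0,0],"angular":[0,0,0]}
    - {"fingers":20,"offset":[0,0,0],"angular":[0,0,0]}
    - {"fingers":20,"offset":[0,0,0],"angular":[0,0,0]}

```text
clock: 6.48
position: [0.5537, -0.0768, 0.2941]
eef_rot: [2.408, 2.016, 0.006]
force: [0.3, -0.4, -2.6]
grip_width: 0.0352
grip_force: 60.0
```

```bash
python3 - <<'E'
from h import *
np.set_printoptions(precision=4,suppress=True)
cw=cap('wrist','w6');s=env.read_state();print(s['position'],s['eef_rot'],s['force'])
cs=cap('scene','s6');ct=cap('top','t6')
for n,p in [('eye',np.array(s['position'])-[0,0,.0076]),('tip',[.537,-.163,.249])]: print(n,proj(cw,p),proj(cs,p),proj(ct,p))
a=cv2.resize(cv2.imread('pics/s6.png')[90:240,170:320],(400,400),interpolation=cv2.INTER_CUBIC)
b=cv2.resize(cv2.imread('pics/t6.png')[150:300,390:540],(400,400),interpolation=cv2.INTER_CUBIC)
cv2.imwrite('pics/c6.png',np.hstack([a,b]))
E
```

```text
[ 0.5536 -0.0769  0.2941] [2.4083 2.0155 0.006 ] [ 0.093   0.6309 -2.3544]
eye [318.8787 291.2791] [252.7004 172.939 ] [407.6521 199.4148]
tip [317.4194 383.7676] [238.8355 156.1842] [452.2303 212.4388]
```

View pics/c6.png

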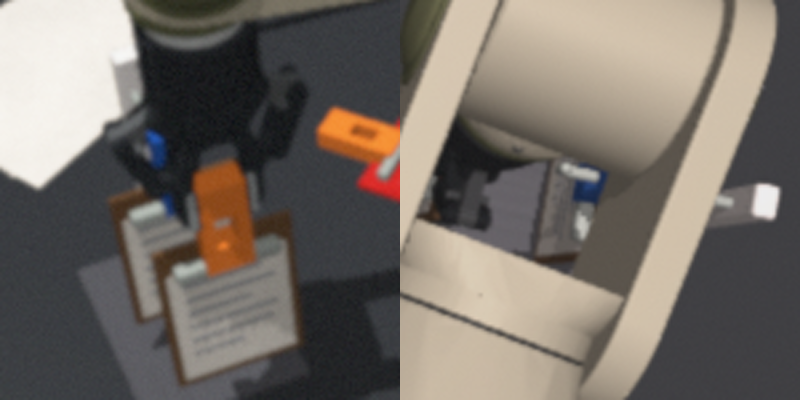

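The scene crop (left) shows the orange board held straight, its head at (195–255, 165–270), with the blue board and hook behind it. The top view is blocked by the arm. Next I'll measure the scene camera's bias using the held head.

```bash
python3 - <<'E'
from h import *
np.set_printoptions(precision=2,suppress=True)
cs=env.calibration('scene');ct=env.calibration('top')
s=env.read_state();Rg=R.from_rotvec(s['eef_rot']).as_matrix();p=np.array(s['position'])
h=cv2.cvtColor(cv2.imread('pics/s6.png'),cv2.COLOR_BGR2HSV)
m=cv2.inRange(h,(6,150,90),(20,255,255));k,l,st,ce=cv2.connectedComponentsWithStats(m)
i=l[185,255]; print(st[i],ce[i])
for r in range(st[i][1],st[i][1]+st[i][3],3):
    c=np.where(l[r]==i)[0]; print(r,c.min(),c.max()+1,end=' | ')
print()
# predicted front face corners, top corners (tool x=front, tool y=lateral, z down)
def P(a,b,z): return proj(cs,p+Rg@np.array([a,b,z]))
for n,a,z in [('front top',.01,-.034),('front bot',.01,.046),('back top',-.01,-.034)]: print(n,P(a,-.018,z),P(a,.018,z))
print('px per mm lateral/forward/down',P(0,.001,0)-P(0,0,0),P(.001,0,0)-P(0,0,0),P(0,0,.001)-P(0,0,0))
# prong in original scene: bright pixels near tip
g=cv2.imread('pics/scene0.png')
hs=cv2.cvtColor(g,cv2.COLOR_BGR2HSV)
mm=((hs[148:170,225:250,1]<60)&(hs[148:170,225:250,2]>110))
for r in range(22): print(148+r,''.join('#' if x else '.' for x in mm[r]))
E
```

```text
[242 150  24  43 711] [253.57 171.05]
150 257 258 | 153 247 260 | 156 243 262 | 159 242 262 | 162 243 263 | 165 244 263 | 168 245 263 | 171 245 264 | 174 246 265 | 177 245 265 | 180 244 265 | 183 244 265 | 186 246 265 | 189 248 260 | 192 249 251 | 
front top [261.84 157.53] [243.07 163.81]
front bot [265.26 187.16] [247.68 193.3 ]
back top [257.67 150.33] [239.06 156.47]
px per mm lateral/forward/down [-0.5   0.17] [0.2  0.36] [0.05 0.37]
148 ##.......................
149 ##.......................
150 ##.......................
151 ##.......................
152 ##........###............
153 ###......#####...........
154 ###......#####...........
155 ###......######..........
156 ###.......######.........
157 ###.......#######........
158 ###........#####........#
159 ###.........####.......##
160 .............##.......###
161 .............##......####
162 ....................#####
163 ....................#####
164 ....................#####
165 .........................
166 ######..................#
167 #######................##
168 #######...............###
169 #######.............#####
```

>>> jog_arm:
  deltas:
    - {"fingers":20,"offset":[0,0.05,0.7],"angular":[0,-0.3,0]}
    - {"fingers":20,"offset":[-0.3,0,1.0],"angular":[0,0,0]}
    - {"fingers":20,"offset":[-0.5,0,1.0],"angular":[0,0,0]}
    - {"fingers":20,"offset":[-0.8,0,1.0],"angular":[0,0,0]}
    - {"fingers":20,"offset":[-0.9,0,0.65],"angular":[0,0,0]}
    - {"fingers":20,"offset":[-1.0,0,0.3],"angular":[0,0,0]}
    - {"fingers":20,"offset":[-0.8,0,0],"angular":[0,0,0]}
    - {"fingers":20,"offset":[-0.6,0,0],"angular":[0,0,0]}
    - {"fingers":20,"offset":[-0.4,0,0],"angular":[0,0,0]}
    - {"fingers":20,"offset":[0,0,0],"angular":[0,0,0]}

```text
clock: 7.47
position: [0.5449, -0.1306, 0.2482]
eef_rot: [2.407, 2.011, 0.0]
force: [0.2, -1.2, -2.0]
grip_width: 0.0357
grip_force: 59.9
```

```bash
cat >> h.py <<'E'
T=np.array([.5385,-.163,.235]);U=np.array([.179,.984,0]);V=np.array([.984,-.179,0])
def hk():
    s=env.read_state();e=np.array(s['position'])-[0,0,.0076];d=e-T;F=np.array(s['force'])
    Rm=R.from_rotvec(s['eef_rot']).as_matrix()
    print('t%.2f from_root %.1f lat %.1f eye_z %+.1f mm | F u %.1f v %.1f z %.1f | tilt u %.3f yaw %.3f'%(s['clock'],116+d@U*1e3,d@V*1e3,d[2]*1e3,F@U,F@V,F[2],Rm[:,2]@U,np.arctan2(Rm[1,1],Rm[0,1])),np.round(s['wrist_torque'],2))
E
python3 - <<'E'
from h import *
hk();env.capture('wrist');env.capture('wrist');hk()
E
```

```text
t7.47 from_root 149.0 lat 0.5 eye_z +5.6 mm | F u -1.1 v 0.4 z -2.0 | tilt u -0.003 yaw -0.179 [-0.07  0.05 -0.01]
t7.57 from_root 149.9 lat 0.3 eye_z +5.5 mm | F u 0.2 v -0.3 z -2.2 | tilt u -0.003 yaw -0.178 [-0.01 -0.01 -0.04]
```

>>> jog_arm:
  deltas:
    - {"fingers":20,"offset":[-0.3,-0.03,0],"angular":[0,0,0]}
    - {"fingers":20,"offset":[-0.3,0,0],"angular":[0,0,0]}
    - {"fingers":20,"offset":[-0.3,0,0],"angular":[0,0,0]}
    - {"fingers":20,"offset":[-0.3,0,0],"angular":[0,0,0]}
    - {"fingers":20,"offset":[-0.3,0,0],"angular":[0,0,0]}
    - {"fingers":20,"offset":[-0.3,0,0],"angular":[0,0,0]}
    - {"fingers":20,"offset":[-0.3,0,0],"angular":[0,0,0]}
    - {"fingers":20,"offset":[-0.2,0,0],"angular":[0,0,0]}
    - {"fingers":20,"offset":[0,0,0],"angular":[0,0,0]}
    - {"fingers":20,"offset":[0,0,0],"angular":[0,0,0]}

```text
clock: 8.4
position: [0.5404, -0.1524, 0.2478]
eef_rot: [2.407, 2.012, -0.0]
force: [-0.4, -0.0, -3.2]
grip_width: 0.0352
grip_force: 60.0
```

```bash
python3 - <<'E'
from h import *
hk();c=cap('wrist','w7')
print(proj(c,T+[0,0,.014]),proj(c,T))
cv2.imwrite('pics/w7c.png',cv2.resize(cv2.imread('pics/w7.png')[200:400,180:460],(800,571),interpolation=cv2.INTER_CUBIC))
E
```

```text
t8.40 from_root 126.8 lat -0.0 eye_z +5.2 mm | F u -0.1 v -0.4 z -3.2 | tilt u -0.003 yaw -0.178 [ 0.05  0.05 -0.  ]
[318.85767493 319.86587667] [318.93210283 305.33767234]
```

View pics/w7c.png

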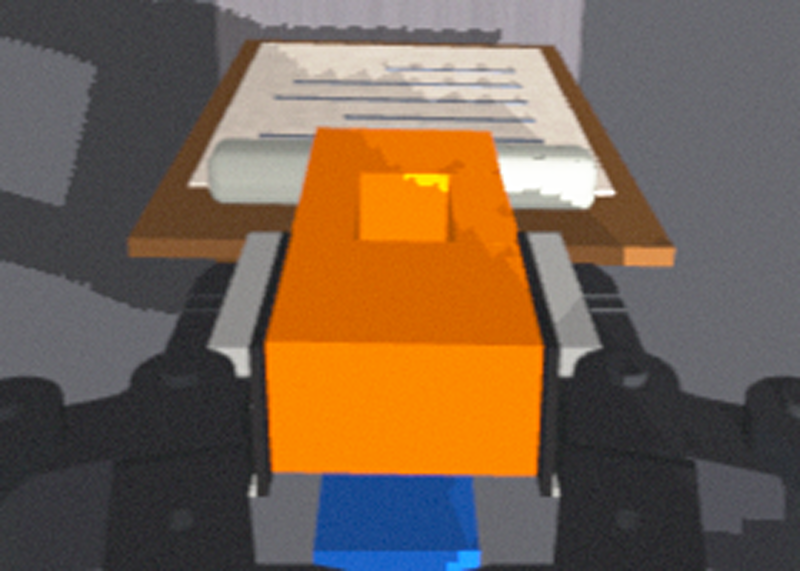

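The close view shows the orange head gripped squarely. Its eye is at (360–450, 172–240), and the blue head right behind it is centred within about 1 mm laterally. I'll move over the tip.

>>> jog_arm:
  deltas:
    - {"fingers":20,"offset":[-0.25,0,0],"angular":[0,0,0]}
    - {"fingers":20,"offset":[-0.25,0,0],"angular":[0,0,0]}
    - {"fingers":20,"offset":[-0.25,0,0],"angular":[0,0,0]}
    - {"fingers":20,"offset":[-0.25,0,0],"angular":[0,0,0]}
    - {"fingers":20,"offset":[0,0,0],"angular":[0,0,0]}
    - {"fingers":20,"offset":[0,0,0],"angular":[0,0,0]}
    - {"fingers":20,"offset":[0,0,0],"angular":[0,0,0]}
    - {"fingers":20,"offset":[0,0,0],"angular":[0,0,0]}
    - {"fingers":20,"offset":[0,0,0],"angular":[0,0,0]}
    - {"fingers":20,"offset":[0,0,0],"angular":[0,0,0]}

```text
clock: 9.28
position: [0.5387, -0.162, 0.2479]
eef_rot: [2.406, 2.013, -0.0]
force: [-0.7, 0.2, -1.7]
grip_width: 0.035
grip_force: 60.0
```

```bash
python3 - <<'E'
from h import *
hk()
E
```

```text
t9.28 from_root 117.0 lat 0.0 eye_z +5.3 mm | F u 0.0 v -0.7 z -1.7 | tilt u -0.003 yaw -0.178 [-0.01 -0.    0.01]
```

>>> jog_arm:
  deltas:
    - {"fingers":20,"offset":[-0.2,0,0],"angular":[0,0,0]}
    - {"fingers":20,"offset":[-0.2,0,0],"angular":[0,0,0]}
    - {"fingers":20,"offset":[-0.2,0,0],"angular":[0,0,0]}
    - {"fingers":20,"offset":[-0.2,0,0],"angular":[0,0,0]}
    - {"fingers":20,"offset":[-0.2,0,0],"angular":[0,0,0]}
    - {"fingers":20,"offset":[-0.2,0,0],"angular":[0,0,0]}
    - {"fingers":20,"offset":[0,0,0],"angular":[0,0,0]}
    - {"fingers":20,"offset":[0,0,0],"angular":[0,0,0]}
    - {"fingers":20,"offset":[0,0,0],"angular":[0,0,0]}
    - {"fingers":20,"offset":[0,0,0],"angular":[0,0,0]}

```text
clock: 10.12
position: [0.5366, -0.1738, 0.2479]
eef_rot: [2.406, 2.013, -0.0]
force: [-0.3, 0.2, -2.5]
grip_width: 0.0352
grip_force: 60.0
```

```bash
python3 - <<'E'
from h import *
hk()
E
```

```text
t10.12 from_root 105.0 lat 0.0 eye_z +5.3 mm | F u 0.2 v -0.3 z -2.5 | tilt u -0.003 yaw -0.178 [ 0.02 -0.04  0.  ]
```

>>> jog_arm:
  deltas:
    - {"fingers":20,"offset":[-0.2,0,0],"angular":[0,0,0]}
    - {"fingers":20,"offset":[-0.2,0,0],"angular":[0,0,0]}
    - {"fingers":20,"offset":[-0.2,0,0],"angular":[0,0,0]}
    - {"fingers":20,"offset":[-0.2,0,0],"angular":[0,0,0]}
    - {"fingers":20,"offset":[-0.2,0,0],"angular":[0,0,0]}
    - {"fingers":20,"offset":[-0.2,0,0],"angular":[0,0,0]}
    - {"fingers":20,"offset":[0,0,0],"angular":[0,0,0]}
    - {"fingers":20,"offset":[0,0,0],"angular":[0,0,0]}
    - {"fingers":20,"offset":[0,0,0],"angular":[0,0,0]}
    - {"fingers":20,"offset":[0,0,0],"angular":[0,0,0]}

```text
clock: 10.95
position: [0.5344, -0.1858, 0.2479]
eef_rot: [2.406, 2.013, -0.0]
force: [0.0, 0.0, -2.6]
grip_width: 0.0353
grip_force: 59.9
```

```bash
python3 - <<'E'
from h import *
hk();c=cap('wrist','w8')
print(proj(c,T+[0,0,.014]),proj(c,T))
im=cv2.imread('pics/w8.png')
cv2.imwrite('pics/w8c.png',cv2.resize(im[200:400,180:460],(800,571),interpolation=cv2.INTER_CUBIC))
E
```

```text
t10.95 from_root 92.9 lat 0.1 eye_z +5.3 mm | F u 0.0 v 0.0 z -2.6 | tilt u -0.003 yaw -0.178 [ 0.02 -0.01 -0.01]
[318.73628744 253.22939722] [318.82401873 243.22912881]
```

View pics/w8c.png

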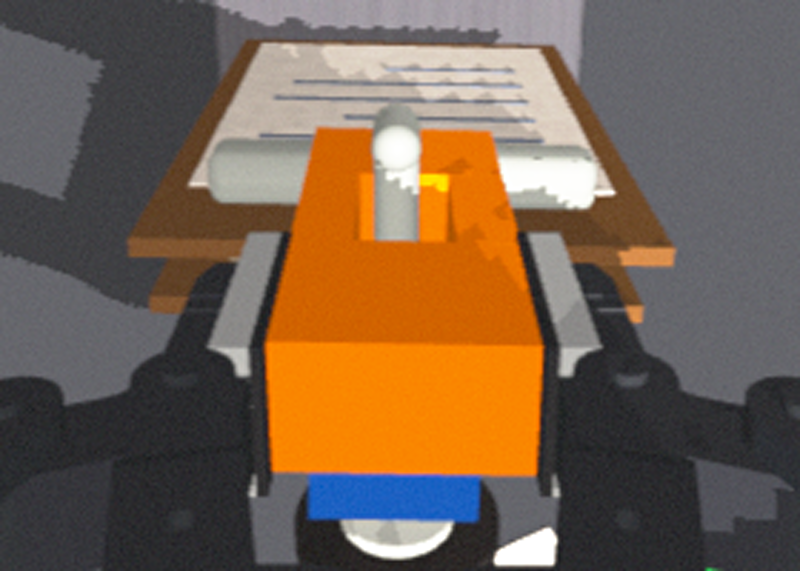

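The view shows the prong through the orange eye, with the tip at (396,150) in front of the head, so the board is over the tip. The blue head is flush behind. The prong sits about 1.2 mm left of the eye's centre, so I'll centre it and lower the board to just above rest.

>>> jog_arm:
  deltas:
    - {"fingers":20,"offset":[0.05,-0.12,0],"angular":[0,0,0]}
    - {"fingers":20,"offset":[0,0,0.2],"angular":[0,0,0]}
    - {"fingers":20,"offset":[0,0,0.2],"angular":[0,0,0]}
    - {"fingers":20,"offset":[0,0,0.2],"angular":[0,0,0]}
    - {"fingers":20,"offset":[0,0,0.2],"angular":[0,0,0]}
    - {"fingers":20,"offset":[0,0,0.2],"angular":[0,0,0]}
    - {"fingers":20,"offset":[0,0,0.15],"angular":[0,0,0]}
    - {"fingers":20,"offset":[0,0,0.1],"angular":[0,0,0]}
    - {"fingers":20,"offset":[0,0,0],"angular":[0,0,0]}
    - {"fingers":20,"offset":[0,0,0],"angular":[0,0,0]}

```text
clock: 11.83
position: [0.5334, -0.1851, 0.2354]
eef_rot: [2.406, 2.013, -0.0]
force: [0.3, -0.5, -2.1]
grip_width: 0.0355
grip_force: 60.0
```

```bash
python3 - <<'E'
from h import *
hk();c=cap('wrist','w9');hk()
E
```

```text
t11.83 from_root 93.4 lat -1.1 eye_z -7.2 mm | F u -0.4 v 0.4 z -2.1 | tilt u -0.003 yaw -0.178 [ 0.01  0.04 -0.05]
t11.88 from_root 93.3 lat -1.0 eye_z -7.1 mm | F u -0.1 v -0.4 z -1.8 | tilt u -0.003 yaw -0.178 [ 0.08 -0.02 -0.  ]
```

>>> jog_arm:
  deltas:
    - {"fingers":20,"offset":[-0.2,0,0],"angular":[0,0,0]}
    - {"fingers":20,"offset":[-0.2,0,0],"angular":[0,0,0]}
    - {"fingers":20,"offset":[-0.2,0,0],"angular":[0,0,0]}
    - {"fingers":20,"offset":[-0.2,0,0],"angular":[0,0,0]}
    - {"fingers":20,"offset":[-0.2,0,0],"angular":[0,0,0]}
    - {"fingers":20,"offset":[-0.2,0,0],"angular":[0,0,0]}
    - {"fingers":20,"offset":[-0.15,0,0],"angular":[0,0,0]}
    - {"fingers":20,"offset":[0,0,0],"angular":[0,0,0]}
    - {"fingers":20,"offset":[0,0,0],"angular":[0,0,0]}
    - {"fingers":20,"offset":[0,0,0],"angular":[0,0,0]}

```text
clock: 12.72
position: [0.5309, -0.1985, 0.2354]
eef_rot: [2.406, 2.012, -0.001]
force: [0.7, 0.1, -2.5]
grip_width: 0.0353
grip_force: 60.0
```

```bash
python3 - <<'E'
from h import *
hk()
E
```

```text
t12.72 from_root 79.7 lat -1.1 eye_z -7.2 mm | F u 0.2 v 0.6 z -2.5 | tilt u -0.003 yaw -0.178 [-0.    0.    0.04]
```

>>> jog_arm:
  deltas:
    - {"fingers":20,"offset":[-0.1,0,0],"angular":[0,0,0]}
    - {"fingers":20,"offset":[-0.1,0,0],"angular":[0,0,0]}
    - {"fingers":20,"offset":[-0.1,0,0],"angular":[0,0,0]}
    - {"fingers":20,"offset":[-0.1,0,0],"angular":[0,0,0]}
    - {"fingers":20,"offset":[-0.1,0,0],"angular":[0,0,0]}
    - {"fingers":20,"offset":[-0.1,0,0],"angular":[0,0,0]}
    - {"fingers":20,"offset":[-0.1,0,0],"angular":[0,0,0]}
    - {"fingers":20,"offset":[-0.1,0,0],"angular":[0,0,0]}
    - {"fingers":20,"offset":[0,0,0],"angular":[0,0,0]}
    - {"fingers":20,"offset":[0,0,0],"angular":[0,0,0]}

```text
clock: 13.55
position: [0.5296, -0.2064, 0.2355]
eef_rot: [2.406, 2.012, -0.001]
force: [0.2, 0.4, -1.9]
grip_width: 0.0352
grip_force: 60.0
```

```bash
python3 - <<'E'
from h import *
hk()
E
```

```text
t13.55 from_root 71.6 lat -1.0 eye_z -7.1 mm | F u 0.5 v 0.1 z -1.9 | tilt u -0.003 yaw -0.178 [ 0.05  0.04 -0.01]
```

>>> jog_arm:
  deltas:
    - {"fingers":20,"offset":[-0.05,0,0],"angular":[0,0,0]}
    - {"fingers":20,"offset":[-0.05,0,0],"angular":[0,0,0]}
    - {"fingers":20,"offset":[-0.05,0,0],"angular":[0,0,0]}
    - {"fingers":20,"offset":[-0.05,0,0],"angular":[0,0,0]}
    - {"fingers":20,"offset":[-0.05,0,0],"angular":[0,0,0]}
    - {"fingers":20,"offset":[-0.05,0,0],"angular":[0,0,0]}
    - {"fingers":20,"offset":[0,0,0],"angular":[0,0,0]}
    - {"fingers":20,"offset":[0,0,0],"angular":[0,0,0]}
    - {"fingers":20,"offset":[0,0,0],"angular":[0,0,0]}
    - {"fingers":20,"offset":[0,0,0],"angular":[0,0,0]}

```text
clock: 14.38
position: [0.529, -0.2093, 0.2355]
eef_rot: [2.406, 2.013, -0.001]
force: [0.5, 0.8, -2.2]
grip_width: 0.0349
grip_force: 60.0
```

```bash
python3 - <<'E'
from h import *
hk()
E
```

```text
t14.38 from_root 68.8 lat -1.0 eye_z -7.1 mm | F u 0.9 v 0.4 z -2.2 | tilt u -0.003 yaw -0.178 [ 0.08 -0.02  0.01]
```

>>> jog_arm:
  deltas:
    - {"fingers":20,"offset":[-0.05,0,0],"angular":[0,0,0]}
    - {"fingers":20,"offset":[-0.05,0,0],"angular":[0,0,0]}
    - {"fingers":20,"offset":[-0.05,0,0],"angular":[0,0,0]}
    - {"fingers":20,"offset":[-0.05,0,0],"angular":[0,0,0]}
    - {"fingers":20,"offset":[0,0,0],"angular":[0,0,0]}
    - {"fingers":20,"offset":[0,0,0],"angular":[0,0,0]}
    - {"fingers":20,"offset":[0,0,0],"angular":[0,0,0]}
    - {"fingers":20,"offset":[0,0,0],"angular":[0,0,0]}
    - {"fingers":20,"offset":[0,0,0],"angular":[0,0,0]}
    - {"fingers":20,"offset":[0,0,0],"angular":[0,0,0]}

```text
clock: 15.22
position: [0.5287, -0.2112, 0.2355]
eef_rot: [2.406, 2.013, -0.0]
force: [0.7, 0.2, -2.1]
grip_width: 0.0352
grip_force: 60.0
```

```bash
python3 - <<'E'
from h import *
hk()
E
```

```text
t15.22 from_root 66.8 lat -1.0 eye_z -7.1 mm | F u 0.3 v 0.7 z -2.1 | tilt u -0.003 yaw -0.178 [0.05 0.02 0.02]
```

>>> jog_arm:
  deltas:
    - {"fingers":20,"offset":[-0.05,0,0],"angular":[0,0,0]}
    - {"fingers":20,"offset":[-0.05,0,0],"angular":[0,0,0]}
    - {"fingers":20,"offset":[-0.05,0,0],"angular":[0,0,0]}
    - {"fingers":20,"offset":[-0.05,0,0],"angular":[0,0,0]}
    - {"fingers":20,"offset":[0,0,0],"angular":[0,0,0]}
    - {"fingers":20,"offset":[0,0,0],"angular":[0,0,0]}
    - {"fingers":20,"offset":[0,0,0],"angular":[0,0,0]}
    - {"fingers":20,"offset":[0,0,0],"angular":[0,0,0]}
    - {"fingers":20,"offset":[0,0,0],"angular":[0,0,0]}
    - {"fingers":20,"offset":[0,0,0],"angular":[0,0,0]}

```text
clock: 16.05
position: [0.5283, -0.213, 0.2355]
eef_rot: [2.406, 2.013, -0.0]
force: [0.1, 2.4, -2.9]
grip_width: 0.0351
grip_force: 60.0
```

```bash
python3 - <<'E'
from h import *
hk()
E
```

```text
t16.05 from_root 64.9 lat -1.0 eye_z -7.1 mm | F u 2.4 v -0.3 z -2.9 | tilt u -0.003 yaw -0.178 [ 0.43 -0.09 -0.  ]
```

>>> jog_arm:
  deltas:
    - {"fingers":20,"offset":[-0.05,0,0],"angular":[0,0,0]}
    - {"fingers":20,"offset":[-0.05,0,0],"angular":[0,0,0]}
    - {"fingers":20,"offset":[0,0,0],"angular":[0,0,0]}
    - {"fingers":20,"offset":[0,0,0],"angular":[0,0,0]}
    - {"fingers":20,"offset":[0,0,0],"angular":[0,0,0]}
    - {"fingers":20,"offset":[0,0,0],"angular":[0,0,0]}
    - {"fingers":20,"offset":[0,0,0],"angular":[0,0,0]}
    - {"fingers":20,"offset":[0,0,0],"angular":[0,0,0]}
    - {"fingers":20,"offset":[0,0,0],"angular":[0,0,0]}
    - {"fingers":20,"offset":[0,0,0],"angular":[0,0,0]}

```text
clock: 16.88
position: [0.5282, -0.2141, 0.2355]
eef_rot: [2.406, 2.013, -0.0]
force: [0.2, 4.6, -2.3]
grip_width: 0.0355
grip_force: 59.9
```

```bash
python3 - <<'E'
from h import *
hk()
E
```

```text
t16.88 from_root 63.9 lat -1.0 eye_z -7.1 mm | F u 4.5 v -0.6 z -2.3 | tilt u -0.003 yaw -0.178 [ 0.74 -0.09 -0.04]
```

>>> jog_arm:
  deltas:
    - {"fingers":20,"offset":[-0.04,0,0],"angular":[0,0,0]}
    - {"fingers":20,"offset":[0,0,0],"angular":[0,0,0]}
    - {"fingers":20,"offset":[0,0,0],"angular":[0,0,0]}
    - {"fingers":20,"offset":[0,0,0],"angular":[0,0,0]}
    - {"fingers":20,"offset":[0,0,0],"angular":[0,0,0]}
    - {"fingers":20,"offset":[0,0,0],"angular":[0,0,0]}
    - {"fingers":20,"offset":[0,0,0],"angular":[0,0,0]}
    - {"fingers":20,"offset":[0,0,0],"angular":[0,0,0]}
    - {"fingers":20,"offset":[0,0,0],"angular":[0,0,0]}
    - {"fingers":20,"offset":[0,0,0],"angular":[0,0,0]}

```text
clock: 17.72
position: [0.5281, -0.2144, 0.2355]
eef_rot: [2.406, 2.013, -0.0]
force: [0.5, 5.1, -1.8]
grip_width: 0.0359
grip_force: 59.9
```

```bash
python3 - <<'E'
from h import *
hk()
E
```

```text
t17.72 from_root 63.6 lat -1.0 eye_z -7.1 mm | F u 5.2 v -0.4 z -1.8 | tilt u -0.003 yaw -0.178 [ 0.85 -0.17  0.06]
```

>>> jog_arm:
  deltas:
    - {"fingers":20,"offset":[0,0,0.05],"angular":[0,0,0]}
    - {"fingers":20,"offset":[0,0,0.05],"angular":[0,0,0]}
    - {"fingers":20,"offset":[0,0,0.05],"angular":[0,0,0]}
    - {"fingers":20,"offset":[0,0,0],"angular":[0,0,0]}
    - {"fingers":20,"offset":[0,0,0],"angular":[0,0,0]}
    - {"fingers":20,"offset":[0,0,0],"angular":[0,0,0]}
    - {"fingers":20,"offset":[0,0,0],"angular":[0,0,0]}
    - {"fingers":20,"offset":[0,0,0],"angular":[0,0,0]}
    - {"fingers":20,"offset":[0,0,0],"angular":[0,0,0]}
    - {"fingers":20,"offset":[0,0,0],"angular":[0,0,0]}
  squeeze: 40

```text
clock: 18.55
position: [0.5283, -0.2144, 0.2344]
eef_rot: [2.406, 2.012, 0.001]
force: [1.9, 5.1, 1.1]
grip_width: 0.0356
grip_force: 60.2
```

```bash
python3 - <<'E'
from h import *
hk()
E
```

```text
t18.55 from_root 63.6 lat -0.8 eye_z -8.2 mm | F u 5.4 v 1.0 z 1.1 | tilt u -0.003 yaw -0.178 [ 0.88 -0.16  0.02]
```

It is resting on the prong, so I'll open slowly.

>>> jog_arm:
  deltas:
    - {"fingers":43,"offset":[0,0,0],"angular":[0,0,0]}
    - {"fingers":45,"offset":[0,0,0],"angular":[0,0,0]}
    - {"fingers":48,"offset":[0,0,0],"angular":[0,0,0]}
    - {"fingers":52,"offset":[0,0,0],"angular":[0,0,0]}
    - {"fingers":56,"offset":[0,0,0],"angular":[0,0,0]}
    - {"fingers":60,"offset":[0,0,0],"angular":[0,0,0]}
    - {"fingers":65,"offset":[0,0,0],"angular":[0,0,0]}
    - {"fingers":70,"offset":[0,0,0],"angular":[0,0,0]}
    - {"fingers":70,"offset":[0,0,0],"angular":[0,0,0]}
    - {"fingers":70,"offset":[0,0,0],"angular":[0,0,0]}

```text
clock: 19.38
position: [0.5281, -0.2145, 0.234]
eef_rot: [2.406, 2.013, -0.0]
force: [0.4, -0.5, -0.5]
grip_width: 0.0599
grip_force: 0.0
```

```bash
python3 - <<'E'
from h import *
hk();c=cap('wrist','w10');cs=cap('scene','s10')
h=cv2.cvtColor(cv2.imread('pics/w10.png'),cv2.COLOR_BGR2HSV)
m=cv2.inRange(h,(8,150,60),(22,255,255));k,l,st,ce=cv2.connectedComponentsWithStats(m)
for b in st[1:]:
  if b[4]>300:print(b)
a=cv2.imread('pics/w10.png');b=cv2.imread('pics/s10.png')
cv2.imwrite('pics/c10.png',np.hstack([cv2.resize(a[180:420,180:460],(467,400)),cv2.resize(b[90:240,180:300],(320,400),interpolation=cv2.INTER_CUBIC)]))
E
```

```text
t19.38 from_root 63.5 lat -1.0 eye_z -8.6 mm | F u -0.4 v 0.4 z -0.5 | tilt u -0.003 yaw -0.178 [ 0.01 -0.01  0.03]
[  226   218   190   146 11720]
[ 94 295  74  50 820]
```

View pics/c10.png

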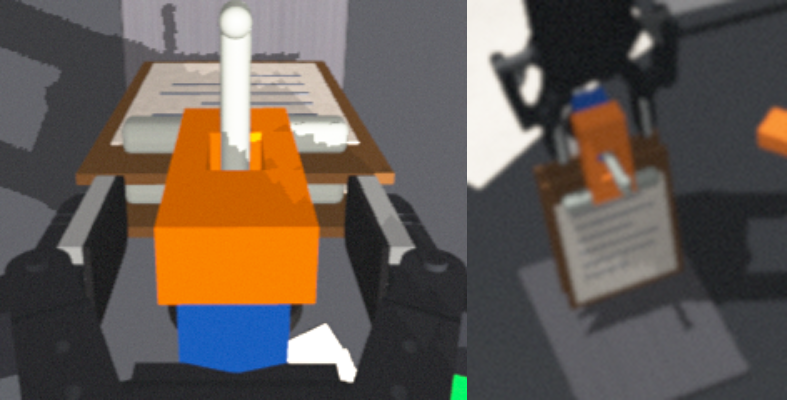

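The orange board hangs straight and free on the prong with the blue one close behind, well clear of the tip at (236,20). The fingers are clear of it. I'll retreat straight up.

>>> jog_arm:
  deltas:
    - {"fingers":75,"offset":[0,0,-0.3],"angular":[0,0,0]}
    - {"fingers":75,"offset":[0,0,-0.6],"angular":[0,0,0]}
    - {"fingers":75,"offset":[0,0,-1],"angular":[0,0,0]}
    - {"fingers":75,"offset":[0,0,-1.2],"angular":[0,0,0]}
    - {"fingers":75,"offset":[0,0,-1.5],"angular":[0,0,0]}
    - {"fingers":75,"offset":[0,0,-1.5],"angular":[0,0,0]}
    - {"fingers":75,"offset":[0,0,-1.5],"angular":[0,0,0]}
    - {"fingers":75,"offset":[0,0,-1.5],"angular":[0,0,0]}
    - {"fingers":75,"offset":[0,0,-1.5],"angular":[0,0,0]}
    - {"fingers":75,"offset":[0,0,-0.8],"angular":[0,0,0]}

```text
clock: 20.32
position: [0.528, -0.2142, 0.3504]
eef_rot: [2.404, 2.011, 0.001]
force: [0.3, -0.4, 0.5]
grip_width: 0.064
grip_force: 0.0
```

>>> jog_arm:
  deltas:
    - {"fingers":75,"offset":[0,0,0],"angular":[0,0,0]}
    - {"fingers":75,"offset":[0,0,0],"angular":[0,0,0]}
    - {"fingers":75,"offset":[0,0,0],"angular":[0,0,0]}
    - {"fingers":75,"offset":[0,0,0],"angular":[0,0,0]}
    - {"fingers":75,"offset":[0,0,0],"angular":[0,0,0]}
    - {"fingers":75,"offset":[0,0,0],"angular":[0,0,0]}
    - {"fingers":75,"offset":[0,0,0],"angular":[0,0,0]}
    - {"fingers":75,"offset":[0,0,0],"angular":[0,0,0]}
    - {"fingers":75,"offset":[0,0,0],"angular":[0,0,0]}
    - {"fingers":75,"offset":[0,0,0],"angular":[0,0,0]}

```text
clock: 21.15
position: [0.5278, -0.2141, 0.348]
eef_rot: [2.406, 2.013, -0.0]
force: [-0.3, -0.1, 0.4]
grip_width: 0.0642
grip_force: 0.0
```

```bash
python3 - <<'E'
from h import *
np.set_printoptions(precision=3,suppress=True)
hk();cs=cap('scene','s11')
h=cv2.cvtColor(cv2.imread('pics/s11.png'),cv2.COLOR_BGR2HSV)
m=cv2.inRange(h,(6,150,90),(20,255,255));k,l,st,ce=cv2.connectedComponentsWithStats(m)
for i in range(1,k):
  if st[i,4]>200:print('or',st[i],ce[i])
m=cv2.inRange(h,(50,120,60),(75,255,255));k,l,st,ce=cv2.connectedComponentsWithStats(m)
for i in range(1,k):
  if st[i,4]>200:print('gr',st[i],ce[i])
# expected orange head centre when eye at 66 mm from root, 9 below
e=T+U*(.066-.116)-[0,0,.009]
print('expected head',proj(cs,e+U*.01+[0,0,.002]))
E
```

```text
t21.15 from_root 63.8 lat -1.4 eye_z +105.4 mm | F u -0.1 v -0.3 z 0.4 | tilt u -0.003 yaw -0.178 [0.   0.   0.01]
or [219 128  24  38 534] [230.245 144.757]
or [289 130  32  21 442] [303.771 140.518]
or [396 316  28  38 681] [409.131 334.606]
gr [  51  111  102   84 4416] [100.369 153.215]
gr [338 250  24  37 607] [349.076 267.437]
expected head [232.537 151.003]
```

```bash
python3 -c "
from plant import env
print(env.sign_off())"
```

```text
the job is handed in; nothing more can be done
None
```

The orange clipboard hangs paper-out on the hook in front of the blue one, after a press of about 5 N against the buffer for over half a second; both hang straight and clear of the tip, the green clipboard did not move, the mug and flask were never approached, and the job was handed in at about 21 s.

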